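# Unclamp a ceramic gauge block and lay it in its tray

### The job

The measurement is finished: turn the red knob of the holding fixture anticlockwise (seen from above) all the way to its end stop, so that the yellow hold-down plate swings clear of the white ceramic block, and leave it there. Then lift the block out and lay it flat, same side up, in the blue-lined tray. The ceramic chips easily, so grip it gently and set it down rather than dropping it, and leave the steel gauge block, the loupe, the bottle and the screwdriver where they are.

Things in the scene. Friction and masses are not known exactly. Their poses are not given: they have to be found in the camera images.
- fixture: black holding fixture fixed to the bench, 90 x 180 x 30 mm. Origin: on the bench level directly below the middle of the place where the block lies; its top (the bed) is 30 mm above the origin, y from -115 to +65 mm. The block's place is ringed on three sides (both long sides and the +y end) by rails 3 mm high, 2 mm clear of the block; the knob's axis is at y = -70 mm.
- knob (a joint): angle of the knob in rad: 0 = fully anticlockwise seen from above, at the end stop (hold-down plate clear of the block); grows clockwise to 2.7. It stays where it is left. At the start it is between 1.5 and 2.5.
- knob_grip (a point): point on the knob's vertical axis at the height to grip, 80 mm above the bench. The knob is a red upright bar 14 mm thick (its y) and 46 mm long (its x), top 13 mm above this point, white line towards its -x end; at joint 0 its axes are parallel to the fixture's. It stands on a round hub 28 mm across whose top is 17 mm below this point.
- plate_top (a point): point on the knob's axis at the top of the yellow D-shaped hold-down plate, 55 mm above the bench; it turns with the knob. The plate is part of the knob: radius 40 mm, 6 mm thick, its straight edge 10 mm to the +y side of the axis. It passes 3 mm above the block.
- block: white ceramic gauge block, fragile, 30 (x) x 100 (y) x 16 (z) mm, 0.2 to 0.35 kg, not to be gripped with more than 40 N per finger, lying in the fixture with one end (its -y end) under the yellow plate. Origin: centre of its underside.
- tray_blue: white tray lined with blue felt, fixed to the bench, 96 (x) x 140 (y) mm outside, rim 4 mm thick and 14 mm high, inside 88 x 132 mm, felt 8 mm above the bench. Origin: centre of its underside. It may change places with the grey tray.
- tray_grey: the same tray lined with grey felt; it holds the steel gauge block. Origin: centre of its underside.
- steel_gauge: bare steel gauge block 30 x 70 x 12 mm lying in the grey tray; not to be moved. Origin: centre of its underside.
- loupe: black eye loupe, round, 36 mm across and 36 mm high, standing on the bench; not to be moved. Origin: centre of its underside.
- bottle: small clear bottle with blue cap, 48 mm across, 120 mm high, standing on the bench; not to be moved. Origin: centre of its underside.
- screwdriver: screwdriver with red handle, 150 mm long along its x, lying on the bench; not to be moved. Origin: under its middle.
Things that resemble listed ones, but are neither listed nor needed, are in the scene too. Several things have the shape of the fixture; the one meant has the colours described above.

How it is judged:
By the outcome, as a careful person would: the job done as asked, in the order asked, and still so for the second after the job is handed in, with the robot touching nothing.
It also fails if it takes over 54 s, if anything falls off the work surface, if the arm or the gripper's body presses on something with over 40 N, if the wrist force passes 120 N, or if a joint passes its speed limit or range.

### The arm

A 6-joint arm with a two-finger parallel gripper is mounted at the origin on the work surface. World frame = base frame: x ahead of the robot, y to its left, z up, the work surface at z = 0. Lengths are in m, angles in degrees, forces in N, time in s.
With the tool pointing down it reaches from about 0.325 to 0.9 m from the base axis. Payload 6.1 kg.
Tool frame: the origin (TCP) lies between the finger pads; the fingertips stand 19 mm ahead of it and the grasp point (between the pads) is the TCP; z points along the fingers, y is the line along which they close (so a half turn about z gives the same grasp; the last joint's range is limited). The gripper opens to 85 mm and grips with 20 to 120 N. Pads are 22 mm wide; open, the fingers measure 114 mm over their backs; the gripper's body (76 mm by 85 mm) begins 54 mm behind the grasp point. The pads swing forward as they close: fully open they stand 13 mm farther back than shut.
Start: joints at [67.202, 12.628, 87.462, -0, 79.91, -7.225], TCP at [0.168, 0.602, 0.25] pointing down, gripper open.
Joint ranges: [-170.65, 170.65], [-52.31, 119.04], [5.05, 147.46], [-71.25, 251.25], [11.57, 151.72], [-153.62, 153.62]. Speed limits (degrees/s): [147.25, 147.25, 172.46, 180, 180, 180].

### API

Orientations are given as a 3x3 rotation matrix whose columns are the frame's x, y, z axes.
In Python, from plant import arm, imaging, job_done gives the robot as it stands.
- The arm moves only by the tool move_arm, never from a script. Its arguments are lists of equal length, an entry for each row: "travel": the shift along the tool's x, y, z in mm, a list of three; "dr": the turn, a rotation vector about the tool's x, y, z in degrees, a list of three. A call has 1 to 12 rows; each row shifts and turns the commanded pose from where the row before left it, along the tool's axes as they then stand; what a row does not reach is not made up. A row lasts 1/8 s, in which the tool goes at most 62.5 mm and 10.7 degrees, less where a joint would pass 70% of its speed; a pose out of reach is approached as far as the arm can. A call is refused whole if a number of a shift passes 62.5 or a number of a turn 10.7, either way. A call with a gripper value outside its range is refused whole. "fingers" is the opening, from -1 (shut) to 1 (fully open), set as the call begins (left out, the last holds). The fingers move at their own pace and stop on an object; the grip force is fixed at half the most. Time passes only in rows, so rows that do not move let the fingers close. It gives the time, the measured TCP pose, the force, the opening and the grip force at its end, in the units of the state.
- arm.observe(): the state, without advancing time (a new reading comes with each control period).
- imaging.get_image(name): name is "scene" or "side" or "wrist"; returns the picture (384x512x3 uint8, blue, green, red); there is no depth.
- imaging.calibration(name): a dict with "intrinsics" (3x3 intrinsics, pixels), "rvec" (rotation vector, rad) and "tvec" (3), from world to camera coordinates, as OpenCV has them; the wrist camera has in their place "tool_from_camera" (4x4, takes a point from camera to tool coordinates, whose origin is the TCP and whose axes are the flange's). Camera axes: x right, y down, z forward; pixel columns grow to the right and rows downward; lengths in m; the calibration is good to about 2 mm. The wrist camera is an equidistant fisheye: a pixel r from the principal point sees the ray r / f radians off the axis. A picture is of the moment at which its call begins: read the wrist's pose just before it. calibration takes no time and is no camera call.
- job_done(): hands the job in; it is judged then, once.
The state is a dict: "t": time; "q": joint angles; "qvel": joint speeds; "tau": joint torques, N m; "eef_pos": TCP position; "orientation": TCP orientation; "contact_force": force on the tool from outside, world axes, zero at the start; "ft_torque": the same for the moment, N m; "gripper_width": finger opening in m; "grasp_force": force on a finger pad.
Only numpy, scipy, OpenCV 4.12 (cv2) and the standard library are available. Lean on these libraries where they do the work, as an engineer would, in place of code of your own. Each camera call takes 0.05 s, during which the arm holds its last target. There are 200 camera calls.

## Working session

There is one attempt and no reset: what is moved stays moved. The work goes in short steps, Python scripts to look and compute and a tool call to move; the robot and the scene stay as the last step left them, time stands still between calls to the robot, and variables do not carry over. Pictures are saved under pics/ and viewed, at most 10 in all, crops included, and the job is handed in when it is done.

Besides the shell and the picture viewer there is one more tool, called after ">>>" as name(argument=value, ...) on one line, values as JSON. move_arm: Moves the arm, as the interface text tells. Its arguments: {"type":"object","properties":{"travel":{"type":"array"},"dr":{"type":"array"},"fingers":{"type":"number"}},"required":["travel","dr"]}

```bash
mkdir -p pics; ls; python3 - <<'E'
from plant import arm, imaging
import cv2,numpy as np
s=arm.observe();print(s)
for n in("scene","side","wrist"):
    im=imaging.get_image(n);cv2.imwrite(f"pics/{n}0.png",im)
    print(n,imaging.calibration(n))
E
```

```text
pics
{'t': 0.0, 'q': array([ 6.72017222e+01,  1.26776231e+01,  8.75261197e+01,  1.31640280e-03,
        7.99102675e+01, -7.22633120e+00]), 'qvel': array([-0.00215066, -0.02323836, -0.08861405,  0.06058031,  0.04932933,
       -0.11335668]), 'tau': array([ 3.42456318e-03, -4.96915591e+01, -3.89385617e+01,  2.13773507e-05,
        1.11885817e-02, -2.08160861e-05]), 'eef_pos': array([0.16756741, 0.60152411, 0.24917018]), 'orientation': array([[-9.63292926e-01,  2.68451319e-01, -7.91897273e-04],
       [ 2.68452348e-01,  9.63291235e-01, -1.82563106e-03],
       [ 2.72734636e-04, -1.97120417e-03, -9.99998020e-01]]), 'contact_force': array([ 0.22840327, -0.53181219, -0.15321071]), 'ft_torque': array([ 0.05018944, -0.03954881, -0.02458461]), 'grasp_force': 0.0, 'gripper_width': 0.08535461031862475}
scene {'intrinsics': array([[481.12179212,   0.        , 255.55686566],
       [  0.        , 481.12179212, 183.10519656],
       [  0.        ,   0.        ,   1.        ]]), 'rvec': array([ 2.26664736,  0.98302258, -0.34719918]), 'tvec': array([-0.31891374, -0.20997605,  1.57205686])}
side {'intrinsics': array([[486.33090508,   0.        , 257.53686563],
       [  0.        , 486.33090508, 200.43812818],
       [  0.        ,   0.        ,   1.        ]]), 'rvec': array([ 2.22083944, -0.20676676,  0.07210149]), 'tvec': array([-0.47601217,  0.13199563,  1.21522326])}
wrist {'intrinsics': array([[297.31863964,   0.        , 257.97607785],
       [  0.        , 297.31863964, 192.77085306],
       [  0.        ,   0.        ,   1.        ]]), 'tool_from_camera': array([[ 1.34270152e-03, -9.46649314e-01, -3.22262741e-01,
         8.43055421e-02],
       [ 9.99999001e-01,  1.12841952e-03,  8.51735487e-04,
         3.04426464e-04],
       [-4.42647247e-04, -3.22263563e-01,  9.46649883e-01,
        -1.23288278e-01],
       [ 0.00000000e+00,  0.00000000e+00,  0.00000000e+00,
         1.00000000e+00]])}
```

```bash
python3 - <<'E'
import cv2,numpy as np
a=[cv2.imread(f"pics/{n}0.png") for n in("scene","side")]
for n,i in zip(("scene","side"),a): cv2.imwrite(f"pics/{n}0b.png",cv2.resize(i,(800,600),interpolation=cv2.INTER_CUBIC))
E
```

```text
(no output)
```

View pics/scene0b.png

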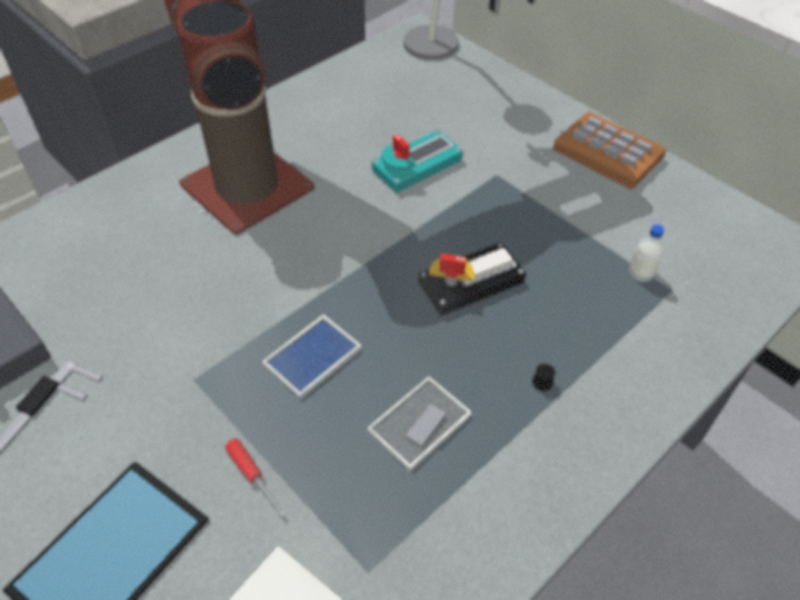

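View pics/side0b.png

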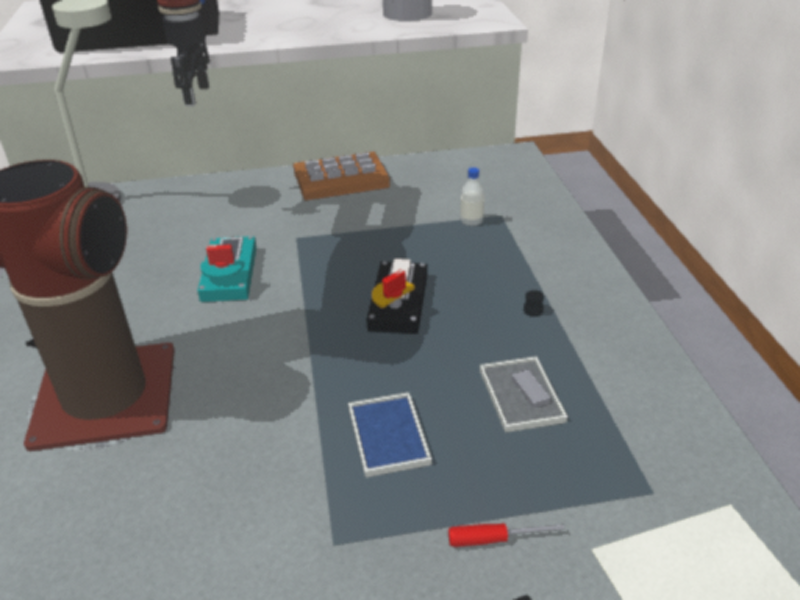

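The scene view (800x600 scale) shows the black fixture with a yellow plate, red knob at (453,265) and white block at (492,264). The blue tray is at (312,355) and the grey tray with the steel block at (420,422).

Things that could be mistaken for the target:
- Fixture: the teal one with a red knob at (400,148) is a decoy. I choose the black one at (470,278).
- Tray: grey (420,422) or blue (312,355). I choose blue.
- Red objects: the screwdriver handle at (243,460) is not the knob.

```bash
cat > h.py <<'E'
import cv2,numpy as np
from plant import arm,imaging
def ray(n,uv,pose=None):
    "origin, unit direction in world; uv in 512x384 pixels"
    c=imaging.calibration(n);K=c["intrinsics"];x=(np.array(uv,float)-K[:2,2])/K[0,0]
    if n=="wrist":
        T=c["tool_from_camera"];p,R=pose;th=np.hypot(*x)
        d=np.r_[x/max(th,1e-9)*np.sin(th),np.cos(th)]
        return p+R@T[:3,3],R@T[:3,:3]@d
    R=cv2.Rodrigues(c["rvec"])[0];d=R.T@np.r_[x,1]
    return -R.T@c["tvec"],d/np.linalg.norm(d)
def tri(rays):
    A=np.zeros((3,3));b=np.zeros(3)
    for o,d in rays:
        P=np.eye(3)-np.outer(d,d);A+=P;b+=P@o
    X=np.linalg.solve(A,b);return X,[round(1e3*np.linalg.norm(np.cross(X-o,d)),1) for o,d in rays]
def at(r,z): o,d=r;return o+d*(z-o[2])/d[2]
def proj(X,pose):
    "world point -> wrist pixel"
    c=imaging.calibration("wrist");T=c["tool_from_camera"];p,R=pose;K=c["intrinsics"]
    v=(R@T[:3,:3]).T@(X-p-R@T[:3,3]);th=np.arctan2(np.hypot(v[0],v[1]),v[2])
    return K[:2,2]+K[0,0]*th*v[:2]/np.hypot(v[0],v[1])
def pose():
    s=arm.observe();return s["eef_pos"],s["orientation"]
def totool(dw): return pose()[1].T@np.array(dw)*1e3
E
python3 - <<'E'
from h import *
k=.64
L=dict(knob=((453,265),(395,285)),b0=((264,362),(350,402)),b1=((322,317),(409,395)),b2=((361,347),(431,462)),b3=((302,395),(365,474)),bottle=((645,270),(472,218)),loupe=((544,378),(534,304)),
 fixA=((420,280),(369,328)),fixB=((525,277),(427,263)),fixNear=((442,311),(418,331)),fixfar=((500,245),(379,262)),screw=((237,445),(462,536)))
for n,(a,b) in L.items():
    X,e=tri([ray("scene",np.array(a)*k),ray("side",np.array(b)*k)]);print(n,X.round(3),e)
for n in("b0","b1","b2","b3"):
    for c,i in(("scene",0),("side",1)):print(n,c,at(ray(c,np.array(L[n][i])*k),.014).round(3))
E
```

```text
knob [0.491 0.106 0.072] [np.float64(0.5), np.float64(0.5)]
b0 [ 0.402 -0.238  0.094] [np.float64(43.5), np.float64(43.5)]
b1 [ 0.454 -0.167  0.096] [np.float64(19.5), np.float64(19.5)]
b2 [ 0.478 -0.125 -0.057] [np.float64(52.1), np.float64(52.1)]
b3 [ 0.406 -0.184 -0.096] [np.float64(24.1), np.float64(24.1)]
bottle [0.707 0.412 0.002] [np.float64(1.0), np.float64(1.0)]
loupe [0.736 0.075 0.016] [np.float64(0.2), np.float64(0.2)]
fixA [0.438 0.078 0.008] [np.float64(0.9), np.float64(0.9)]
fixB [0.572 0.216 0.03 ] [np.float64(4.2), np.float64(4.2)]
fixNear [0.519 0.054 0.009] [np.float64(2.5), np.float64(2.5)]
fixfar [0.484 0.246 0.024] [np.float64(3.7), np.float64(3.7)]
screw [ 0.493 -0.373  0.015] [np.float64(3.8), np.float64(3.8)]
b0 scene [ 0.392 -0.246  0.014]
b0 side [ 0.383 -0.106  0.014]
b1 scene [ 0.385 -0.113  0.014]
b1 side [ 0.475 -0.108  0.014]
b2 scene [ 0.48  -0.105  0.014]
b2 side [ 0.481 -0.248  0.014]
b3 scene [ 0.487 -0.239  0.014]
b3 side [ 0.386 -0.251  0.014]
```

>>> move_arm(travel=[[-44.7,-36.3,-3],[-44.7,-36.3,-3],[-44.7,-36.3,-3],[-44.7,-36.3,-3],[-44.7,-36.3,-3],[-44.7,-36.3,-3],[-44.7,-36.3,-3],[-44.7,-36.3,-3],[-44.7,-36.3,-3],[-44.7,-36.3,-3],[0,0,0],[0,0,0]], dr=[[0,0,0],[0,0,0],[0,0,0],[0,0,0],[0,0,0],[0,0,0],[0,0,0],[0,0,0],[0,0,0],[0,0,0],[0,0,0],[0,0,0]])

```text
t: 1.65
eef_pos: [0.5005, 0.1325, 0.2798]
orientation: [[-0.963, 0.269, -0.001], [0.269, 0.963, 0.0], [0.001, 0.0, -1.0]]
contact_force: [-0.4, 0.5, 0.1]
gripper_width: 0.0851
grasp_force: 0.0
```

```bash
python3 - <<'E'
from h import *
s=arm.observe();p=pose();im=imaging.get_image("wrist");cv2.imwrite("pics/w1.png",im);np.savez("w1.npz",p=p[0],R=p[1])
print(s["t"],s["q"].round(1),p)
cv2.imwrite("pics/w1b.png",cv2.resize(im,(800,600),interpolation=cv2.INTER_CUBIC))
E
```

```text
1.65 [  6.1  -3.2 101.1   0.   82.2 -68.3] (array([0.50050208, 0.13245592, 0.27983171]), array([[-9.63044006e-01,  2.69341173e-01, -1.25486373e-03],
       [ 2.69340880e-01,  9.63044823e-01,  3.99905337e-04],
       [ 1.31620099e-03,  4.71403353e-05, -9.99999133e-01]]))
```

View pics/w1b.png

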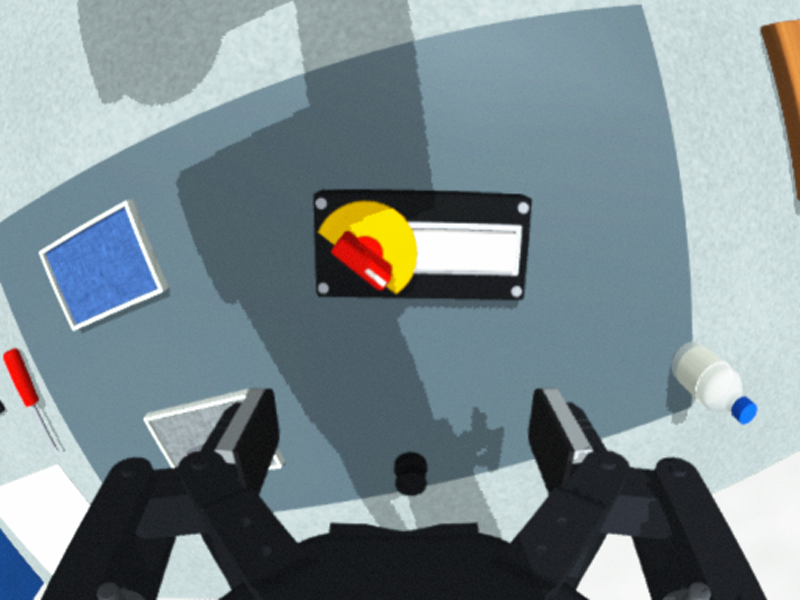

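The wrist view (800x600 scale) shows the black fixture at (315-530, 190-300) with screws near (321,203), (523,208), (516,292) and (323,288). The red knob's white line is at about (377,278), and the block runs u 412-521, v 225-277. The blue tray is at (103,265). Next is the close crop to confirm the choice.

```bash
python3 - <<'E'
import cv2
im=cv2.imread("pics/w1.png");c=im[110:200,195:345]
cv2.imwrite("pics/w1c.png",cv2.resize(c,None,fx=5.3333,fy=5.3333,interpolation=cv2.INTER_CUBIC))
E
```

```text
(no output)
```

View pics/w1c.png

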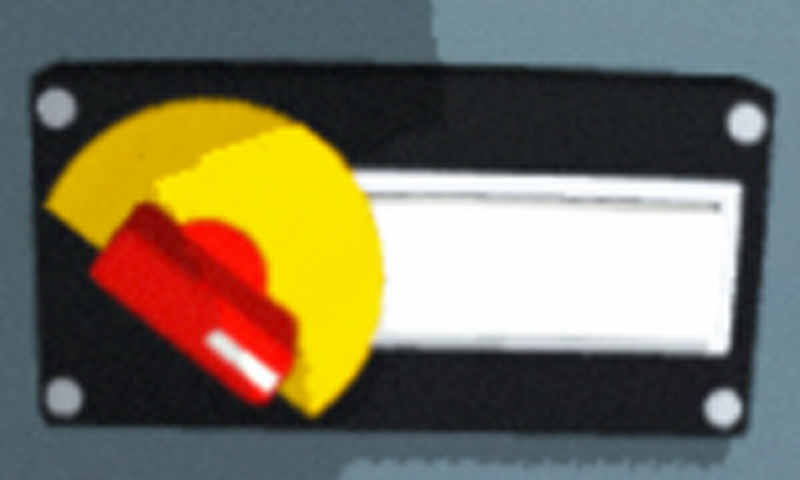

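The crop confirms the black fixture: yellow plate over the block's left end, and a red bar knob with its white line at crop (240,362). Knob top corners are at about (90,275), (130,222), (297,347) and (265,405). The screws are at (56,108), (747,124), (723,408) and (63,398).

```bash
python3 - <<'E'
from h import *
d=np.load("w1.npz");P=(d["p"],d["R"])
W=lambda u,v,z:at(ray("wrist",(u/5.3333+195-.4,v/5.3333+110-.4),P),z)
sc=[W(*c,.03) for c in((56,108),(747,124),(723,408),(63,398))]
print("screws",np.round(sc,4),np.mean(sc,0))
yv=(sc[1]+sc[2]-sc[0]-sc[3])/2;xv=(sc[3]+sc[2]-sc[0]-sc[1])/2
print("len",np.linalg.norm(yv),np.linalg.norm(xv),"yaw",np.degrees(np.arctan2(-yv[0],yv[1])),np.degrees(np.arctan2(xv[1],xv[0])))
yaw=np.arctan2(-yv[0],yv[1]);fy=np.array([-np.sin(yaw),np.cos(yaw)]);fx=np.array([fy[1],-fy[0]])
m=np.mean(sc,0)[:2];O=m+fy*.025;print("origin",O,"axis",O-.07*fy)
kc=[W(*c,.093) for c in((90,275),(130,222),(297,347),(265,405))]
print("knob",np.mean(kc,0),np.linalg.norm(kc[3]-kc[0]),np.linalg.norm(kc[1]-kc[0]));v=kc[3]-kc[0]+kc[2]-kc[1];print("-x dir yaw",np.degrees(np.arctan2(v[1],v[0])))
e=W(315,415,.055)-W(45,205,.055);print("plate edge dir",np.degrees(np.arctan2(e[1],e[0])),np.linalg.norm(e),"fixture -x dir",np.degrees(np.arctan2(-fx[1],-fx[0])))
b=[W(*c,.046) for c in((730,205),(722,345),(385,195),(388,343))];print("block end",np.round(b,4))
for q in b:print([(q[:2]-O)@fx,(q[:2]-O)@fy])
h=ray("scene",np.array((453,263))*.64),ray("side",np.array((395,283))*.64)
print("tool y yaw",np.degrees(np.arctan2(P[1][1,1],P[1][0,1])))
E
```

```text
screws [[0.4424 0.0797 0.03  ]
 [0.4896 0.2383 0.03  ]
 [0.5584 0.2175 0.03  ]
 [0.5116 0.059  0.03  ]] [0.50050043 0.14864129 0.03      ]
len 0.16538724968380838 0.07201332538384146 yaw -16.499569647774905 -16.7338625273094
origin [0.50760063 0.17261184] axis [0.48772006 0.10549431]
knob [0.48631554 0.10719457 0.093     ] 0.044586613161491845 0.01374045481570029
-x dir yaw 36.31757530990086
plate edge dir 35.08911432770623 0.07828575729686539 fixture -x dir 163.50043035222512
block end [[0.5043 0.2266 0.046 ]
 [0.5369 0.2177 0.046 ]
 [0.4815 0.1494 0.046 ]
 [0.5155 0.141  0.046 ]]
[np.float64(-0.01855106135046341), np.float64(0.0508637249197826)]
[np.float64(0.015269710817664057), np.float64(0.0515986046282662)]
[np.float64(-0.018408530012340718), np.float64(-0.029610442604203802)]
[np.float64(0.016567284590334404), np.float64(-0.028069352367623156)]
tool y yaw 74.37493341285543
```

>>> move_arm(travel=[[5.6,-29.1,10],[0,0,10],[0,0,10],[0,0,10],[0,0,10],[0,0,10],[0,0,10],[0,0,10],[0,0,10],[0,0,10],[0,0,10],[0,0,10]], dr=[[0,0,10.7],[0,0,10.7],[0,0,10.7],[0,0,10.7],[0,0,10.7],[0,0,10.7],[0,0,10.7],[0,0,10.7],[0,0,10.7],[0,0,10.7],[0,0,10.7],[0,0,10.7]])

```text
t: 3.2
eef_pos: [0.4869, 0.1076, 0.16]
orientation: [[0.811, 0.585, -0.0], [0.585, -0.811, 0.0], [-0.0, -0.0, -1.0]]
contact_force: [-0.6, -0.1, 1.1]
gripper_width: 0.0851
grasp_force: 0.0
```

>>> move_arm(travel=[[0,0,0]], dr=[[0,0,0]])

```text
t: 3.32
eef_pos: [0.4863, 0.1073, 0.1595]
orientation: [[0.806, 0.592, -0.002], [0.592, -0.806, 0.0], [-0.002, -0.001, -1.0]]
contact_force: [-0.9, 1.0, -0.4]
gripper_width: 0.0855
grasp_force: 0.0
```

```bash
python3 - <<'E'
from h import *
p=pose();im=imaging.get_image("wrist");cv2.imwrite("pics/w2.png",im);np.savez("w2.npz",p=p[0],R=p[1])
print(p[0],np.degrees(np.arctan2(p[1][1,1],p[1][0,1])),arm.observe()["q"].round(1))
print(proj(np.array([.4873,.106,.093]),p))
c=im[90:300,120:400];cv2.imwrite("pics/w2b.png",cv2.resize(c,None,fx=2.8571,fy=2.8571,interpolation=cv2.INTER_CUBIC))
E
```

```text
[0.48634401 0.10726234 0.1594843 ] -53.73287405790983 [  3.3   0.2 111.1   0.   68.8  56.9]
[261.98645932 217.07515382]
```

View pics/w2b.png

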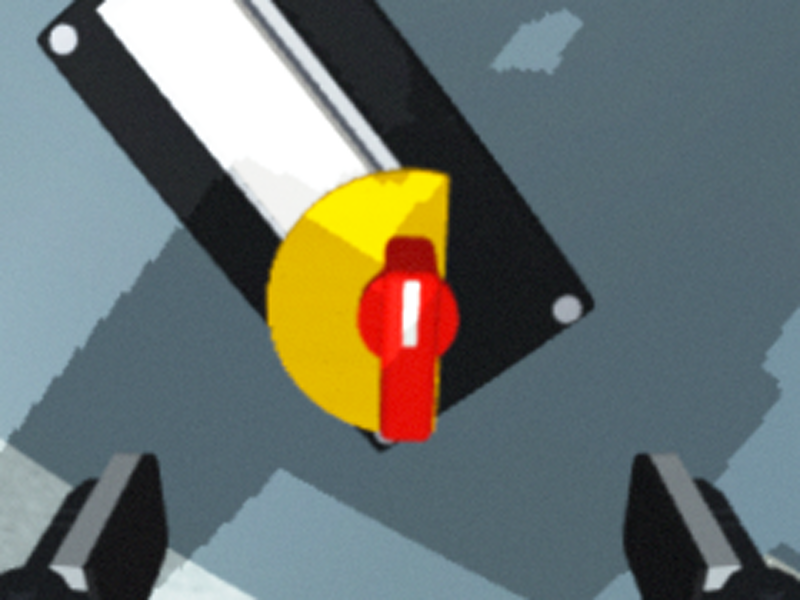

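The view from above the knob shows the bar almost vertical between the fingers, with its top centre at crop (408,357) and the screws at (567,310) and (63,38). This is the black fixture.

```bash
python3 - <<'E'
from h import *
a=np.load("w1.npz");P1=(a["p"],a["R"]);a=np.load("w2.npz");P2=(a["p"],a["R"])
r1=lambda u,v:ray("wrist",(u/5.3333+194.6,v/5.3333+109.6),P1)
r2=lambda u,v:ray("wrist",(u/2.8571+119.7,v/2.8571+89.7),P2)
for n,x,y in(("knob",(195,313),(408,357)),("s1",(63,398),(567,310)),("s2",(747,124),(63,38)),("plateEnd",(315,415),(449,175)),("plateEnd2",(45,205),(435,430))):
    print(n,tri([r1(*x),r2(*y)]))
print("knob top from w2 at .093",at(r2(408,357),.093))
print("screws w2",at(r2(567,310),.03),at(r2(63,38),.03))
k=at(r2(410,273),.093)-at(r2(406,440),.093);print("-x yaw",np.degrees(np.arctan2(k[1],k[0])),np.linalg.norm(k))
e=at(r2(449,175),.055)-at(r2(435,430),.055);print(np.degrees(np.arctan2(e[1],e[0])),np.linalg.norm(e))
E
```

```text
knob (array([0.48802644, 0.10517184, 0.08984804]), [np.float64(0.8), np.float64(0.8)])
s1 (array([0.51175889, 0.0585636 , 0.0326479 ]), [np.float64(1.1), np.float64(1.1)])
s2 (array([0.49016751, 0.23591048, 0.03430231]), [np.float64(0.7), np.float64(0.7)])
plateEnd (array([0.52607424, 0.11920653, 0.05559761]), [np.float64(0.6), np.float64(0.6)])
plateEnd2 (array([0.46200882, 0.07468023, 0.05518051]), [np.float64(1.1), np.float64(1.1)])
knob top from w2 at .093 [0.48898309 0.10680613 0.093     ]
screws w2 [0.51106937 0.05863481 0.03      ] [0.48920268 0.23804879 0.03      ]
-x yaw 35.405625185937794 0.044273725203451186
34.42486782809861 0.0777547350278785
```

>>> move_arm(travel=[[0.6,1.7,20],[0,0,20],[0,0,15],[0,0,12],[0,0,7],[0,0,0]], dr=[[0,0,1],[0,0,0],[0,0,0],[0,0,0],[0,0,0],[0,0,0]], fingers=-0.3)

```text
t: 4.12
eef_pos: [0.489, 0.1048, 0.086]
orientation: [[0.819, 0.574, -0.001], [0.574, -0.819, -0.0], [-0.001, -0.0, -1.0]]
contact_force: [1.2, -0.4, -0.2]
gripper_width: 0.0298
grasp_force: 0.0
```

>>> move_arm(travel=[[0,0,0],[0,0,0],[0,0,0]], dr=[[0,0,0],[0,0,0],[0,0,0]], fingers=-0.68)

```text
t: 4.5
eef_pos: [0.4892, 0.1054, 0.0868]
orientation: [[0.819, 0.574, 0.0], [0.574, -0.819, 0.001], [0.001, -0.001, -1.0]]
contact_force: [-3.8, 4.1, 2.8]
gripper_width: 0.0137
grasp_force: 9.1
```

>>> move_arm(travel=[[0,-0.5,0],[0,0,0],[0,0,0]], dr=[[0,0,0],[0,0,0],[0,0,0]], fingers=-0.8)

```text
t: 4.88
eef_pos: [0.4892, 0.1054, 0.0869]
orientation: [[0.819, 0.574, 0.001], [0.574, -0.819, 0.0], [0.001, 0.0, -1.0]]
contact_force: [-3.2, 2.7, 5.8]
gripper_width: 0.0131
grasp_force: 58.7
```

>>> move_arm(travel=[[0,0,0],[0,0,0],[0,0,0],[0,0,0]], dr=[[0,0,-5],[0,0,-8],[0,0,-8],[0,0,-8]])

```text
t: 5.38
eef_pos: [0.489, 0.1056, 0.0869]
orientation: [[0.434, 0.901, 0.0], [0.901, -0.434, 0.001], [0.001, -0.0, -1.0]]
contact_force: [-5.1, 3.1, 7.5]
gripper_width: 0.0128
grasp_force: 58.8
```

>>> move_arm(travel=[[0,0,0],[0,0,0],[0,0,0],[0,0,0],[0,0,0],[0,0,0],[0,0,0],[0,0,0],[0,0,0],[0,0,0],[0,0,0]], dr=[[0,0,-9],[0,0,-9],[0,0,-9],[0,0,-9],[0,0,-9],[0,0,-9],[0,0,-9],[0,0,-9],[0,0,-9],[0,0,-9],[0,0,-3]])

```text
t: 6.75
eef_pos: [0.4882, 0.1053, 0.0869]
orientation: [[-0.922, 0.387, -0.002], [0.387, 0.922, -0.0], [0.002, -0.001, -1.0]]
contact_force: [-8.0, 2.0, 10.1]
gripper_width: 0.0132
grasp_force: 59.3
```

```bash
python3 - <<'E'
from h import *
s=arm.observe();R=s["orientation"];print(np.degrees(np.arctan2(R[1,0],R[0,0])),s["q"].round(1),s["ft_torque"],s["contact_force"])
E
```

```text
157.20155883391217 [  3.1   6.3 113.6   0.   60.2 -64.1] [ 0.42360585  1.24346427 -0.05531409] [-8.03638644  1.97757346 10.14662413]
```

>>> move_arm(travel=[[0,0,0],[0,0,0],[0,0,0],[0,0,0]], dr=[[0,0,-3],[0,0,-2],[0,0,-2],[0,0,-1]])

```text
t: 7.25
eef_pos: [0.4882, 0.1053, 0.0869]
orientation: [[-0.966, 0.259, -0.002], [0.259, 0.966, 0.0], [0.002, -0.0, -1.0]]
contact_force: [-8.4, 1.9, 10.4]
gripper_width: 0.013
grasp_force: 62.4
```

```bash
python3 - <<'E'
from h import *
s=arm.observe();R=s["orientation"];print(np.degrees(np.arctan2(R[1,0],R[0,0])),s["ft_torque"],s["contact_force"])
E
```

```text
164.96871355163327 [ 0.22051366  1.32056982 -1.12640931] [-8.37173433  1.9100609  10.37909956]
```

>>> move_arm(travel=[[0,0,0],[0,0,0],[0,0,0]], dr=[[0,0,-1.5],[0,0,0],[0,0,0]])

```text
t: 7.62
eef_pos: [0.4882, 0.1052, 0.0869]
orientation: [[-0.972, 0.236, -0.002], [0.236, 0.972, 0.001], [0.002, 0.0, -1.0]]
contact_force: [-8.2, 1.9, 11.8]
gripper_width: 0.0128
grasp_force: 72.0
```

```bash
python3 - <<'E'
from h import *
s=arm.observe();R=s["orientation"];print(np.degrees(np.arctan2(R[1,0],R[0,0])),s["ft_torque"],s["contact_force"])
E
```

```text
166.32020850467103 [ 0.21727001  1.37097984 -1.58200982] [-8.19870027  1.9142635  11.75734707]
```

>>> move_arm(travel=[[0,0,0],[0,0,0],[0,0,-10],[0,0,-30],[0,0,-30],[0,0,-24]], dr=[[0,0,0],[0,0,0],[0,0,0],[0,0,0],[0,0,0],[0,0,0]], fingers=0)

```text
t: 8.38
eef_pos: [0.4895, 0.1052, 0.1823]
orientation: [[-0.973, 0.233, 0.002], [0.233, 0.973, -0.0], [-0.002, 0.0, -1.0]]
contact_force: [0.2, -0.3, -0.5]
gripper_width: 0.0428
grasp_force: 0.0
```

>>> move_arm(travel=[[-1.5,35,0],[-1.5,35,0],[0,0,0],[0,0,0],[0,0,0],[0,0,0],[0,0,0],[0,0,0],[0,0,0],[0,0,0],[0,0,0]], dr=[[0,0,0],[0,0,10],[0,0,10.5],[0,0,10.5],[0,0,10.5],[0,0,10.5],[0,0,10.5],[0,0,10.5],[0,0,10.5],[0,0,9.3],[0,0,0]])

```text
t: 9.75
eef_pos: [0.5084, 0.1726, 0.1809]
orientation: [[0.279, 0.96, 0.001], [0.96, -0.279, -0.0], [0.0, 0.001, -1.0]]
contact_force: [0.4, 0.5, 0.4]
gripper_width: 0.0428
grasp_force: 0.0
```

```bash
python3 - <<'E'
from h import *
s=arm.observe();p=(s["eef_pos"],s["orientation"]);im=imaging.get_image("wrist");cv2.imwrite("pics/w3.png",im);np.savez("w3.npz",p=p[0],R=p[1])
print(p[0],np.degrees(np.arctan2(p[1][1,1],p[1][0,1])),s["q"].round(1),s["contact_force"])
c=im[60:330,80:440];cv2.imwrite("pics/w3b.png",cv2.resize(c,None,fx=2.2222,fy=2.2222,interpolation=cv2.INTER_CUBIC))
E
```

```text
[0.50840742 0.17259008 0.18090976] -16.18123138677444 [ 10.3   4.1 104.7  -0.   71.2  26.5] [0.42357558 0.51601294 0.42064383]
```

View pics/w3b.png

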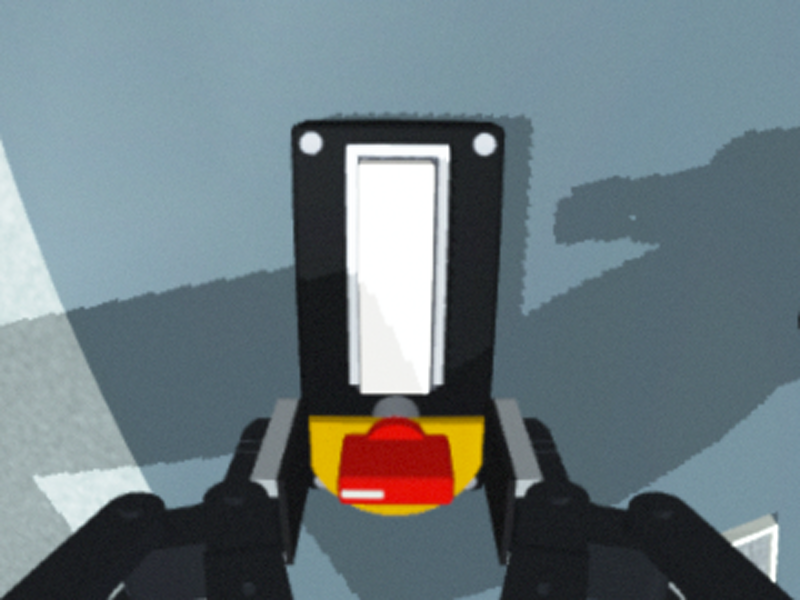

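The view shows the knob bar and the plate's straight edge (310,415)-(485,417) parallel to the fixture's end. The plate is clear of the block, whose top face has corners (359,163), (434,163), (429,394) and (360,394).

```bash
python3 - <<'E'
from h import *
a=np.load("w1.npz");P1=(a["p"],a["R"]);a=np.load("w3.npz");P3=(a["p"],a["R"])
r1=lambda u,v:ray("wrist",(u/5.3333+194.6,v/5.3333+109.6),P1)
r3=lambda u,v:ray("wrist",(u/2.2222+79.7,v/2.2222+59.7),P3)
ya=lambda v:np.degrees(np.arctan2(v[1],v[0]))
print(tri([r1(727,207),r3(359,163)]),tri([r1(721,343),r3(434,163)]))
c=[at(r3(*q),.046) for q in((359,163),(434,163),(429,394),(360,394))];print(np.round(c,4),np.mean(c,0))
print("block w",np.linalg.norm(c[1]-c[0]),np.linalg.norm(c[3]-c[2]),"len",np.linalg.norm(c[0]-c[3]),"yaw",ya(c[0]-c[3]+c[1]-c[2])-90,ya(c[1]-c[0]+c[2]-c[3]))
s=[at(r3(*q),.03) for q in((311,143),(485,144))];print("screws",np.round(s,4),"yaw",ya(s[1]-s[0]))
print("plate edge",ya(at(r3(485,417),.055)-at(r3(310,415),.055)))
print("knob edge",ya(at(r3(453,503),.093)-at(r3(339,503),.093)), np.mean([at(r3(*q),.093) for q in((453,503),(339,503),(343,474),(452,477))],0))
E
```

```text
(array([0.5066192 , 0.22496076, 0.03950631]), [np.float64(0.3), np.float64(0.3)]) (array([0.53631056, 0.21647828, 0.04496182]), [np.float64(0.9), np.float64(0.9)])
[[0.5074 0.2254 0.046 ]
 [0.5356 0.2173 0.046 ]
 [0.5074 0.1209 0.046 ]
 [0.4783 0.1293 0.046 ]] [0.50717617 0.17322078 0.046     ]
block w 0.029380259812808694 0.03026339911770183 len 0.10044928858348537 yaw -16.596699557994924 -16.105696041077586
screws [[0.4893 0.2376 0.03  ]
 [0.5586 0.2172 0.03  ]] yaw -16.416770462736455
plate edge -16.895080070415574
knob edge -16.12703385418071 [0.48874506 0.10754169 0.093     ]
```

>>> move_arm(travel=[[0,-1.3,25],[0,0,25],[0,0,25],[0,0,20],[0,0,15],[0,0,10],[0,0,5],[0,0,0]], dr=[[0,0,-0.2],[0,0,0],[0,0,0],[0,0,0],[0,0,0],[0,0,0],[0,0,0],[0,0,0]])

```text
t: 10.8
eef_pos: [0.507, 0.173, 0.0554]
orientation: [[0.276, 0.961, 0.0], [0.961, -0.276, -0.0], [-0.0, 0.0, -1.0]]
contact_force: [0.1, 0.1, -0.6]
gripper_width: 0.0427
grasp_force: 0.0
```

>>> move_arm(travel=[[0,0,0],[0,0,0]], dr=[[0,0,0],[0,0,0]], fingers=-0.28)

```text
t: 11.05
eef_pos: [0.5076, 0.173, 0.056]
orientation: [[0.277, 0.961, 0.002], [0.961, -0.277, 0.0], [0.001, 0.002, -1.0]]
contact_force: [0.1, -0.2, 0.7]
gripper_width: 0.0309
grasp_force: 0.5
```

>>> move_arm(travel=[[0,0,2],[0,0,0]], dr=[[0,0,0],[0,0,0]], fingers=-0.26)

```text
t: 11.3
eef_pos: [0.5072, 0.173, 0.0534]
orientation: [[0.277, 0.961, 0.001], [0.961, -0.277, 0.0], [0.0, 0.001, -1.0]]
contact_force: [0.4, 0.3, -0.1]
gripper_width: 0.0318
grasp_force: 0.6
```

>>> move_arm(travel=[[0,0,0],[0,0,0],[0,0,0]], dr=[[0,0,0],[0,0,0],[0,0,0]], fingers=-0.3)

```text
t: 11.68
eef_pos: [0.5073, 0.173, 0.0536]
orientation: [[0.277, 0.961, 0.001], [0.961, -0.277, 0.0], [0.0, 0.001, -1.0]]
contact_force: [2.5, 0.6, 1.3]
gripper_width: 0.0301
grasp_force: 2.6
```

>>> move_arm(travel=[[0,0,0],[0,0,0]], dr=[[0,0,0],[0,0,0]], fingers=-0.315)

```text
t: 11.92
eef_pos: [0.5073, 0.173, 0.0536]
orientation: [[0.277, 0.961, 0.001], [0.961, -0.277, 0.0], [0.0, 0.001, -1.0]]
contact_force: [2.5, -0.3, 2.4]
gripper_width: 0.0295
grasp_force: 15.4
```

>>> move_arm(travel=[[0,0,0],[0,0,0]], dr=[[0,0,0],[0,0,0]], fingers=-0.325)

```text
t: 12.18
eef_pos: [0.5073, 0.173, 0.0536]
orientation: [[0.277, 0.961, 0.001], [0.961, -0.277, 0.0], [0.0, 0.001, -1.0]]
contact_force: [1.9, 0.3, 4.5]
gripper_width: 0.0296
grasp_force: 24.1
```

>>> move_arm(travel=[[0,0,-3],[0,0,-6],[0,0,-12],[0,0,-15],[0,0,-15],[0,0,-15],[0,0,-10],[0,0,-5],[0,0,0]], dr=[[0,0,0],[0,0,0],[0,0,0],[0,0,0],[0,0,0],[0,0,0],[0,0,0],[0,0,0],[0,0,0]])

```text
t: 13.3
eef_pos: [0.507, 0.173, 0.1345]
orientation: [[0.277, 0.961, 0.0], [0.961, -0.277, 0.0], [0.0, 0.0, -1.0]]
contact_force: [-0.1, 0.0, -3.7]
gripper_width: 0.0295
grasp_force: 24.1
```

```bash
python3 - <<'E'
from h import *
a=np.load("w1.npz");P1=(a["p"],a["R"])
c=[at(ray("wrist",np.array(q)*.64,P1),.014) for q in((39,253),(130,202),(164,290),(75,330))]
print(np.round(c,4),np.mean(c,0))
for i in range(4):v=c[(i+1)%4]-c[i];print(np.linalg.norm(v).round(4),np.degrees(np.arctan2(v[1],v[0])).round(1))
p=pose();print(p[0],np.degrees(np.arctan2(p[1][1,0],p[1][0,0])))
E
```

```text
[[ 0.3884 -0.2465  0.014 ]
 [ 0.3829 -0.1033  0.014 ]
 [ 0.4743 -0.1006  0.014 ]
 [ 0.4826 -0.2378  0.014 ]] [ 0.43204056 -0.17204404  0.014     ]
0.1433 92.2
0.0914 1.7
0.1374 -86.5
0.0947 -174.7
[0.50699233 0.17297992 0.13454252] 73.92627916737614
```

>>> move_arm(travel=[[-8,0.6,-12],[-22,1.6,-12],[-36,2.5,-6],[-44,3.1,0],[-48,3.3,0],[-48,3.3,0],[-44,3.1,0],[-40,2.8,0],[-32,2.2,0],[-20,1.4,0],[-10,0.7,0],[-3,0.2,0]], dr=[[0,0,0],[0,0,0],[0,0,0],[0,0,0],[0,0,0],[0,0,0],[0,0,0],[0,0,0],[0,0,0],[0,0,0],[0,0,0],[0,0,0]])

```text
t: 14.8
eef_pos: [0.4322, -0.1753, 0.1644]
orientation: [[0.278, 0.961, -0.0], [0.961, -0.278, 0.0], [0.0, -0.0, -1.0]]
contact_force: [-0.6, -0.3, -3.3]
gripper_width: 0.0295
grasp_force: 24.1
```

>>> move_arm(travel=[[0,0,5],[0,0,15],[0,0,20],[0,0,15],[0,0,5],[0,0,0]], dr=[[0,0,-3],[0,0,-5],[0,0,-5],[0,0,-4],[0,0,-1.8],[0,0,0]])

```text
t: 15.55
eef_pos: [0.4325, -0.1745, 0.1043]
orientation: [[-0.048, 0.999, -0.0], [0.999, 0.048, 0.0], [0.0, -0.0, -1.0]]
contact_force: [0.3, 0.4, -3.3]
gripper_width: 0.0293
grasp_force: 24.1
```

```bash
python3 - <<'E'
from h import *
s=arm.observe();p=pose();print(s["t"],s["q"].round(1),p[0],np.degrees(np.arctan2(p[1][1,0],p[1][0,0])),s["grasp_force"])
w=imaging.get_image("wrist");sc=imaging.get_image("scene");cv2.imwrite("pics/w4.png",w);np.savez("w4.npz",p=p[0],R=p[1])
a=cv2.resize(w,(512,384));b=cv2.resize(sc[130:300,110:370],(512,335));c=np.vstack([w[40:],b[:250]])
cv2.imwrite("pics/w4b.png",cv2.resize(w[40:],None,fx=1.56,fy=1.56,interpolation=cv2.INTER_CUBIC))
E
```

```text
15.55 [-3.170e+01  1.000e-01  1.179e+02  0.000e+00  6.200e+01 -3.440e+01] [ 0.43246549 -0.17454509  0.10428439] 92.72800677211393 24.05949890613556
```

View pics/w4b.png

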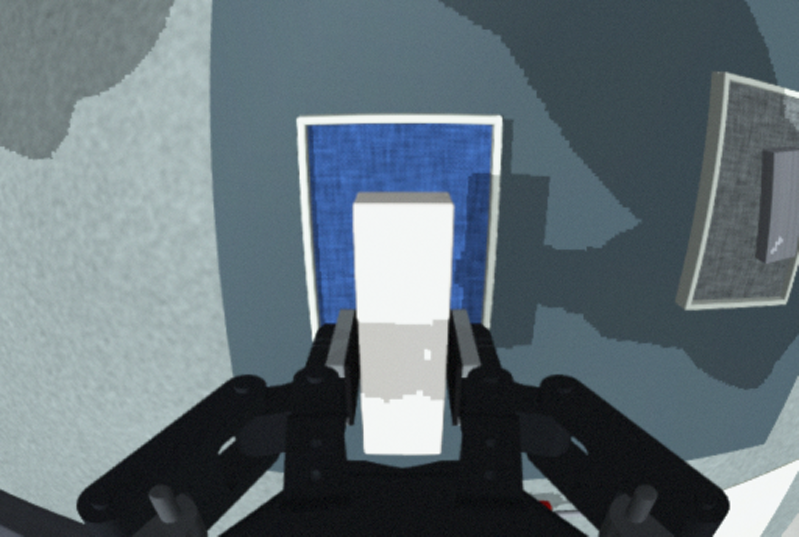

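The view shows the block level in the grip over the blue felt. The tray's far rim has outer corners at about (298,117) and (502,117). The grey tray at the right is undisturbed.

```bash
python3 - <<'E'
from h import *
a=np.load("w4.npz");P=(a["p"],a["R"])
r=lambda u,v:ray("wrist",(u/1.56-.2,v/1.56+39.8),P)
A,B=at(r(298,117),.014),at(r(502,117),.014);v=B-A;yaw=np.arctan2(v[1],v[0])
print(A,B,np.linalg.norm(v),np.degrees(yaw),"centre",(A+B)[:2]/2-.07*np.array([-np.sin(yaw),np.cos(yaw)]))
for q,z in(((354,203),.096),((453,203),.096),((365,453),.096),((441,453),.096)):print(at(r(*q),z))
print(tri([r(298,117),ray("scene",np.array((322,317))*.64)]))
E
```

```text
[ 0.37947656 -0.10633463  0.014     ] [ 0.47389384 -0.10180655  0.014     ] 0.09452579642974614 2.7456964963939434 centre [ 0.43003841 -0.17399023]
[ 0.41474989 -0.125299    0.096     ]
[ 0.44379086 -0.12387029  0.096     ]
[ 0.419207   -0.22453584  0.096     ]
[ 0.44880744 -0.22307875  0.096     ]
(array([ 0.37667778, -0.10725426,  0.00177368]), [np.float64(0.1), np.float64(0.1)])
```

>>> move_arm(travel=[[0,0,8],[0,0,16],[0,0,16],[0,0,14],[0,0,9],[0,0,4],[0,0,2],[0,0,0]], dr=[[0,0,0],[0,0,0],[0,0,0],[0,0,0],[0,0,0],[0,0,0],[0,0,0],[0,0,0]])

```text
t: 16.65
eef_pos: [0.4327, -0.1752, 0.0356]
orientation: [[-0.048, 0.999, 0.0], [0.999, 0.048, -0.0], [-0.0, 0.0, -1.0]]
contact_force: [0.7, -0.4, -3.3]
gripper_width: 0.0295
grasp_force: 24.1
```

>>> move_arm(travel=[[0,0,1],[0,0,1],[0,0,1],[0,0,0]], dr=[[0,0,0],[0,0,0],[0,0,0],[0,0,0]])

```text
t: 17.15
eef_pos: [0.4324, -0.175, 0.0322]
orientation: [[-0.048, 0.999, -0.0], [0.999, 0.048, 0.0], [0.0, -0.0, -1.0]]
contact_force: [0.7, 0.1, -2.6]
gripper_width: 0.029
grasp_force: 24.1
```

>>> move_arm(travel=[[0,0,0.5],[0,0,0]], dr=[[0,0,0],[0,0,0]])

```text
t: 17.4
eef_pos: [0.4324, -0.175, 0.0318]
orientation: [[-0.048, 0.999, -0.0], [0.999, 0.048, -0.0], [-0.0, -0.0, -1.0]]
contact_force: [-0.4, -0.1, -2.8]
gripper_width: 0.0295
grasp_force: 24.1
```

>>> move_arm(travel=[[0,0,0.5],[0,0,0]], dr=[[0,0,0],[0,0,0]])

```text
t: 17.65
eef_pos: [0.4325, -0.175, 0.0316]
orientation: [[-0.048, 0.999, -0.0], [0.999, 0.048, 0.0], [0.0, -0.0, -1.0]]
contact_force: [-2.5, 1.5, 4.4]
gripper_width: 0.0296
grasp_force: 24.8
```

The wrist force went from -2.8 to +4.4 N, so the block is on the felt. I'll release it gently.

>>> move_arm(travel=[[0,0,0],[0,0,0]], dr=[[0,0,0],[0,0,0]], fingers=-0.28)

```text
t: 17.9
eef_pos: [0.4328, -0.1752, 0.0315]
orientation: [[-0.048, 0.999, 0.001], [0.999, 0.048, -0.001], [-0.001, 0.001, -1.0]]
contact_force: [0.2, 1.1, -0.1]
gripper_width: 0.0305
grasp_force: 0.0
```

>>> move_arm(travel=[[0,0,0],[0,0,0],[0,0,-5],[0,0,-20],[0,0,-35],[0,0,-40],[0,0,-30],[0,0,0]], dr=[[0,0,0],[0,0,0],[0,0,0],[0,0,0],[0,0,0],[0,0,0],[0,0,0],[0,0,0]], fingers=-0.05)

```text
t: 18.9
eef_pos: [0.4343, -0.1761, 0.1645]
orientation: [[-0.048, 0.999, 0.005], [0.999, 0.048, -0.003], [-0.004, 0.005, -1.0]]
contact_force: [0.0, 0.3, -0.4]
gripper_width: 0.0407
grasp_force: 0.0
```

```bash
python3 - <<'E'
from h import *
w=imaging.get_image("wrist");sc=imaging.get_image("scene")
a=cv2.resize(w,(400,300));b=cv2.resize(sc[130:300,140:367],(400,300),interpolation=cv2.INTER_CUBIC)
cv2.imwrite("pics/e.png",np.hstack([a,b]))
E
```

```text
(no output)
```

View pics/e.png

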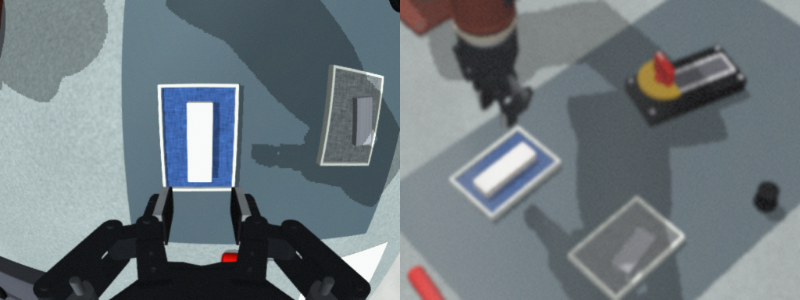

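The block lies flat and centred in the blue tray, at (199,142) in the left picture. The fixture at right (690,80) is empty with its plate clear, and the gripper touches nothing.

```bash
python3 -c "
from plant import job_done
print(job_done())"
```

```text
the job is handed in; nothing more can be done
None
```

I turned the knob anticlockwise to its end stop and left it there, then laid the ceramic block flat, same side up, in the blue tray, gripping it at about 25 N; the job was handed in at about 19 s.

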